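# Present a stone sphere to the optical gauge

### The job

With the paddle still lying untouched and the gauge empty, start the readout: press its green key (power), then the white (zero), then the blue (measure), each fully down and one at a time. Then take the paddle, which has a brass grip, and carry it smoothly and near level, so that the loose blue stone sphere stays in its shallow pocket, to the optical gauge, and hold it there level and still with the sphere midway between the two facing round windows and in line with their centres. Finish while holding it there, not set down or let go; touch neither the gauge nor the sphere, and leave the other things on the bench where they are.

Things in the scene. Friction and masses are not known exactly. Their poses are not given: they have to be found in the camera images.
- readout: wireless readout, fixed: grey box 98 (x) x 140 (y) x 32 mm, black top with a display along the far side, stub aerial folded flat along its back. Origin on the bench under the white key, 27 mm from the front edge; +x points from the row of keys to the display, +y along the row from the blue key to the green one, z up. Flat deck 32 mm up; keys 38 mm apart.
- key_green_top (a point): centre of the top face of the green square key (21 x 21 mm), as it is now; up, it stands 42 mm above the bench and 10 mm above the black deck. Key centre at y = 38 mm in the readout's frame.
- key_white_top (a point): centre of the top face of the white square key (21 x 21 mm), as it is now; up, it stands 42 mm above the bench and 10 mm above the black deck. Key centre at y = 0 mm in the readout's frame.
- key_blue_top (a point): centre of the top face of the blue square key (21 x 21 mm), as it is now; up, it stands 42 mm above the bench and 10 mm above the black deck. Key centre at y = -38 mm in the readout's frame.
- key_green (a joint): travel of the green key: 0 up, 0.0045 m fully down (it counts as pressed beyond 0.003 m); springs back; 1.5 N starts it, 3.8 N holds it fully down, then it meets a hard stop.
- key_white (a joint): travel of the white key: 0 up, 0.0045 m fully down (it counts as pressed beyond 0.003 m); springs back; 1.5 N starts it, 3.8 N holds it fully down, then it meets a hard stop.
- key_blue (a joint): travel of the blue key: 0 up, 0.0045 m fully down (it counts as pressed beyond 0.003 m); springs back; 1.5 N starts it, 3.8 N holds it fully down, then it meets a hard stop.
- paddle: dark grey stone paddle, loose, 0.2 to 0.4 kg, flat on the bench: foot plate 90 x 46 x 5 mm with an upright brass grip and behind it a round weight 19 mm high, neck 30 mm wide, front dish 56 mm across, 6 mm high. Origin under the grip's centre, on the underside; x points from grip to pocket (100 mm), z up. Grip 14 mm thick (y), 36 mm long (x), 5 to 51 mm up; the loaded paddle balances there.
- grip (a point): point inside the brass grip where to take it, 34 mm above the paddle's underside; turns with the paddle (fingers on its two y faces).
- pocket (a point): where the sphere's centre is when it lies in the middle of the pocket: 100 mm in front of the paddle's origin and 16 mm above its underside. The pocket is flat-floored, 32 mm across, its rim only 2 mm above its floor (floor 4 mm above the underside).
- stone_center (a point): centre of the polished blue stone sphere, 24 mm across, 0.02 kg, lying loose in the pocket; it rolls from about 2 degrees of tilt, at most about 9.5 mm off the pocket's centre while it is held by the rim, and rolls over the rim beyond about 33 degrees or with a hard jerk.
- gauge: optical gauge, fixed: grey base 78 (x) x 236 (y) mm, 24 mm high in the gap, and two light grey heads 62 (x) x 58 (y) mm, 129 mm high, which face each other along y across a 100 mm gap, open to the front (-x), back and top. Origin at the centre of its underside, z up. In each head a round window 48 mm across, centred 80 mm above the bench.
- beam (a point): middle of the gap on the line through the centres of the two windows, 80 mm above the bench; same axes as the gauge (the beam runs along y). The sphere's centre belongs here.
- pliers_teal: bystander, leave alone: pliers with teal handles lying flat, 131 x 90 x 13 mm; origin under its middle
- tweezers_brown: bystander, leave alone: steel tweezers with a brown grip, 130 mm long, 10 mm high; origin under its middle
- loupe: bystander, leave alone: open folding loupe, 61 x 29 x 13 mm; origin under its middle
- beeswax: bystander, leave alone: round puck of yellow beeswax, 45 mm across, 17 mm high; origin under its middle
- solder_tin: bystander, leave alone: flat round tin with a reddish lid, 64 mm across, 23 mm high; origin under its middle
- dapping_block: bystander, leave alone: brass doming cube with round hollows, 50 mm; origin under its middle

How it is judged:
By the outcome, as a careful person would: the job done as asked, in the order asked, and still so for the second after the job is handed in, while the arm keeps its last pose, push and grip.
It also fails if it takes over 64 s, if anything falls off the work surface, if the arm or the gripper's body presses on something with over 40 N, if the wrist force passes 120 N, or if a joint passes its speed limit or range.

### The arm

A 6-joint arm with a two-finger parallel gripper is mounted at the origin on a cart in front of the work surface, level with it; the furniture and walls round the work are solid. World frame = base frame: x ahead of the robot, y to its left, z up, the work surface at z = 0. Lengths are in m, angles in rad, forces in N, time in s.
With the tool pointing down it reaches from about 0.275 to 0.825 m from the base axis. Payload 5.2 kg.
Tool frame: the origin (TCP) lies midway between the tips of the shut fingers; the grasp point (between the pads) lies manip.grasp_offset behind it (manip.grasp_offset is the distance from the TCP to the grasp point, in m); z points along the fingers, y is the line along which they close (so a half turn about z gives the same grasp; the last joint's range is limited). The gripper opens to 93 mm and grips with 3 to 60 N. Pads are 15 mm wide; open, the fingers measure 128 mm over their backs; the gripper's body (75 mm by 188 mm) begins 65 mm behind the grasp point.
Start: joints at [0.963, 0.259, 1.535, -0, 1.348, -0.203], TCP at [0.217, 0.506, 0.219] pointing down, gripper open.
Joint ranges: [-3.14, 3.14], [-0.91, 2.08], [0.19, 2.58], [-1.22, 4.36], [0.22, 2.71], [-3.12, 3.12]. Speed limits (rad/s): [2.57, 2.57, 3.14, 3.14, 3.14, 3.14].

### API

Orientations are given as a rotation vector (axis times angle).
In Python, from plant import manip gives the robot as it stands. Calls block until the motion is done:
- manip.move_ptp(position, orientation): joint-space move of the TCP to a pose.
- manip.move_l(position, frame=None, speed=0.15, stop_force=None): straight line of the TCP; frame=None keeps the orientation; speed is the mean speed in m/s. With stop_force (N) it stops when the force on the tool has changed by that much, and returns True; else False.
- manip.move_j(angles): joint-space move.
- manip.open() and manip.grab(): open the fingers fully, or close them until they stop; the grip force is fixed at half the most.
- manip.pause(seconds).
- manip.solve_ik(position, orientation): joint angles nearest the present ones, or None.
- manip.get_state(): the state.
- manip.camera(name): name is "scene" or "top" or "wrist"; returns the picture (480x640x3 uint8, red, green, blue); there is no depth.
- manip.camera_model(name): a dict with "camera_matrix" (3x3 intrinsics, pixels), "view" (4x4, takes a point from world to camera coordinates); the wrist camera has in their place "mount" (4x4, takes a point from camera to tool coordinates, whose origin is the TCP and whose axes are the flange's). Camera axes: x right, y down, z forward; pixel columns grow to the right and rows downward; lengths in m; the calibration is good to about 2 mm. A picture is of the moment at which its call begins: read the wrist's pose just before it. camera_model takes no time and is no camera call.
A pose or a line that the arm cannot do raises manip.Unreachable and nothing moves.
- manip.close_job(): hands the job in; it is judged then, once.
The state is a dict: "time_s": time; "joint_positions": joint angles; "joint_velocities": joint speeds; "joint_efforts": joint torques, N m; "eef_pos": TCP position; "eef_rot": TCP orientation; "contact_force": force on the tool from outside, world axes, zero at the start; "wrist_torque": the same for the moment, N m; "gripper_width": opening from 0.0 (shut) to 1.0 (fully open); "grip_force": force on a finger pad.
Only numpy, scipy, OpenCV 4.12 (cv2) and the standard library are available. Lean on these libraries where they do the work, as an engineer would, in place of code of your own. Each camera call takes 0.05 s, during which the arm holds its last target. There are 200 camera calls.

## Working session

There is one attempt and no reset: what is moved stays moved. The work goes in short steps, each a Python script; the robot and the scene stay as the last script left them, time stands still between calls to the robot, and variables do not carry over. Pictures are saved under pics/ and viewed, at most 12 in all, crops included, and the job is handed in when it is done.

```bash
mkdir -p pics; ls; python3 - <<'E'
from plant import manip
import cv2,numpy as np
np.set_printoptions(precision=4,suppress=True)
for n in("top","scene"):
    cv2.imwrite(f"pics/{n}0.png",manip.camera(n)[:,:,::-1]); m=manip.camera_model(n); print(m)
print(manip.camera_model("wrist"),manip.grasp_offset,manip.get_state())
E
```

```text
pics
{'camera_matrix': array([[590.9143,   0.    , 320.0927],
       [  0.    , 590.9143, 237.6569],
       [  0.    ,   0.    ,   1.    ]]), 'view': array([[ 0.0228, -0.9997, -0.0028,  0.147 ],
       [-0.9952, -0.0225, -0.0948,  0.4917],
       [ 0.0947,  0.0049, -0.9955,  1.1805],
       [ 0.    ,  0.    ,  0.    ,  1.    ]])}
{'camera_matrix': array([[540.168 ,   0.    , 312.7389],
       [  0.    , 540.168 , 253.2149],
       [  0.    ,   0.    ,   1.    ]]), 'view': array([[-0.685 , -0.7284,  0.0186,  0.4184],
       [-0.325 ,  0.2826, -0.9025,  0.1907],
       [ 0.6521, -0.6242, -0.4303,  0.7785],
       [ 0.    ,  0.    ,  0.    ,  1.    ]])}
{'camera_matrix': array([[418.2782,   0.    , 319.7344],
       [  0.    , 418.2782, 241.1709],
       [  0.    ,   0.    ,   1.    ]]), 'mount': array([[-0.0002, -0.9597, -0.281 ,  0.0776],
       [ 1.    , -0.0004,  0.0008,  0.0008],
       [-0.0008, -0.281 ,  0.9597, -0.1653],
       [ 0.    ,  0.    ,  0.    ,  1.    ]])} 0.0188 {'time_s': 0.1, 'joint_positions': array([ 0.9632,  0.2592,  1.5359, -0.    ,  1.348 , -0.2028]), 'joint_velocities': array([ 0.0007, -0.0022, -0.0028,  0.0004,  0.0004,  0.0003]), 'joint_efforts': array([  0.0013, -43.8211, -28.464 ,   0.072 ,   0.0362,  -0.    ]), 'eef_pos': array([0.2163, 0.5051, 0.2179]), 'eef_rot': array([-0.6314, -3.0769,  0.0023]), 'contact_force': array([-0.1187,  0.5836,  0.5545]), 'wrist_torque': array([-0.0021, -0.024 ,  0.044 ]), 'grip_force': 0.0, 'gripper_width': 1.0012363098335944}
```

View pics/top0.png

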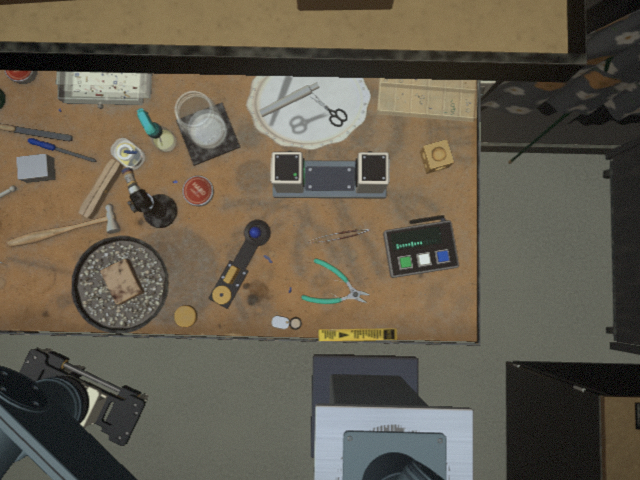

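View pics/scene0.png

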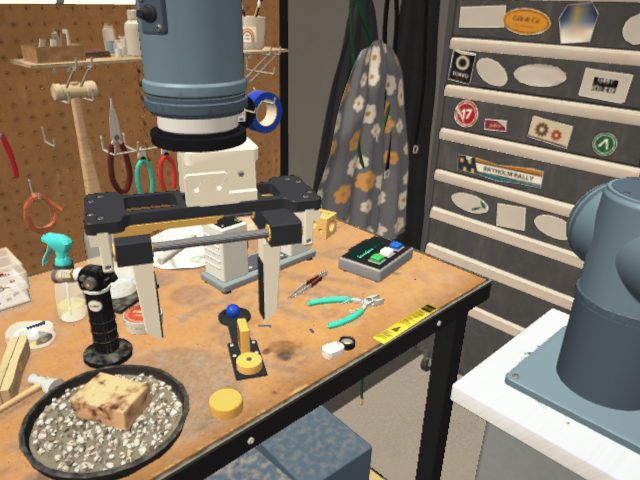

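The top view shows the keys near (405,262), (424,259) and (442,256). The sphere is at (255,233), the grip at (231,272), the weight at (221,295), and the gauge heads at (287,168) and (373,168). I'll get rough world positions from these, then look from near with the wrist camera.

```bash
cat > h.py <<'E'
from plant import manip
import cv2,numpy as np
from scipy.spatial.transform import Rotation as R
np.set_printoptions(precision=4,suppress=True)
def down(az): # tool z down, tool x at azimuth az
    x=np.array([np.cos(az),np.sin(az),0]);z=np.array([0,0,-1.]);return R.from_matrix(np.c_[x,np.cross(z,x),z]).as_rotvec()
def campose(name,st=None):
    m=manip.camera_model(name)
    if name!="wrist": T=np.linalg.inv(m["view"])
    else:
        st=st or manip.get_state();W=np.eye(4);W[:3,:3]=R.from_rotvec(st["eef_rot"]).as_matrix();W[:3,3]=st["eef_pos"];T=W@m["mount"]
    return m["camera_matrix"],T
def px2w(cam,uv,z):
    K,T=cam;d=T[:3,:3]@np.linalg.solve(K,[uv[0],uv[1],1]);o=T[:3,3];return o+d*(z-o[2])/d[2]
def w2px(cam,p):
    K,T=cam;c=K@(T[:3,:3].T@(np.asarray(p)-T[:3,3]));return c[:2]/c[2]
def shot(name,f):
    st=manip.get_state();im=manip.camera(name);cv2.imwrite("pics/"+f,im[:,:,::-1]);c=campose(name,st);np.savez("pics/"+f+".npz",K=c[0],T=c[1]);return im,c
def load(f):
    d=np.load("pics/"+f+".npz");return d["K"],d["T"]
E
python3 - <<'E'
from h import *
c=campose("top")
for n,uv,z in [("green",(405,262),.042),("white",(424,259),.042),("blue",(442.5,256),.042),("sphere",(255.5,232.5),.016),("grip",(231,272),.051),("weight",(221,295),.019),("headL",(287,168),.129),("headR",(373,168),.129),("base",(330,178),.024)]:
    print(n,px2w(c,uv,z))
E
```

```text
green [ 0.4414 -0.0127  0.042 ]
white [ 0.4483 -0.0506  0.042 ]
blue [ 0.4551 -0.0875  0.042 ]
sphere [0.4966 0.291  0.016 ]
grip [0.4133 0.3329 0.051 ]
weight [0.3673 0.3563 0.019 ]
headL [0.6083 0.2228 0.129 ]
headR [0.6119 0.0612 0.129 ]
base [0.6118 0.1405 0.024 ]
```

```bash
python3 - <<'E'
from h import *
for n,p,az in [("paddle",(.45,.315,.2),-.47),("gauge",(.6,.142,.27),.02),("read",(.47,-.05,.2),.18)]:
    manip.move_ptp(p,down(az)); manip.pause(.3); im,c=shot("wrist",n+"1.png"); s=manip.get_state();print(n,s["time_s"],s["eef_pos"],s["joint_positions"],s["contact_force"])
a=[cv2.imread(f"pics/{n}1.png") for n in("paddle","gauge","read")]
E
```

```text
paddle 2.7083 [0.4499 0.3151 0.2   ] [ 0.4079  0.2705  1.5657 -0.      1.3054  2.4483] [-0.3908 -0.4069  0.0812]
gauge 4.0083 [0.5999 0.1425 0.2699] [ 0.0526  0.3538  1.2785 -0.      1.5093  1.6027] [-0.5284 -0.0003 -0.2322]
read 5.3167 [ 0.4704 -0.0495  0.2001] [-0.3413  0.1337  1.7398  0.      1.268   1.0483] [-0.3375 -0.5984 -0.3243]
```

View pics/paddle1.png

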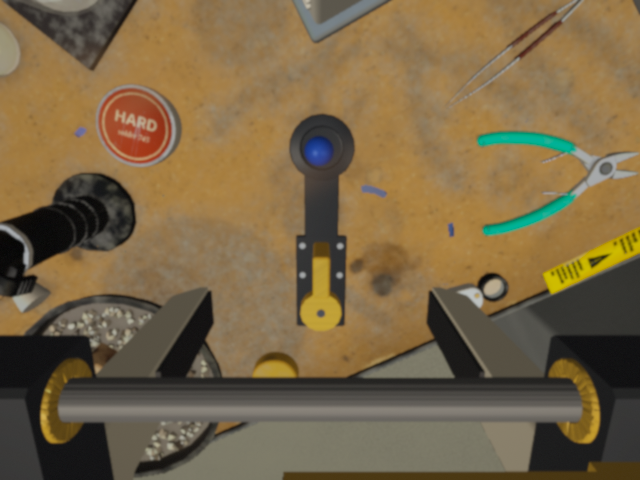

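View pics/gauge1.png

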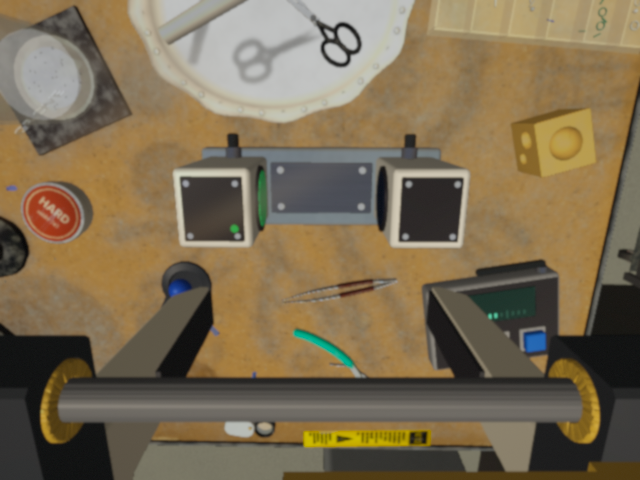

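View pics/read1.png

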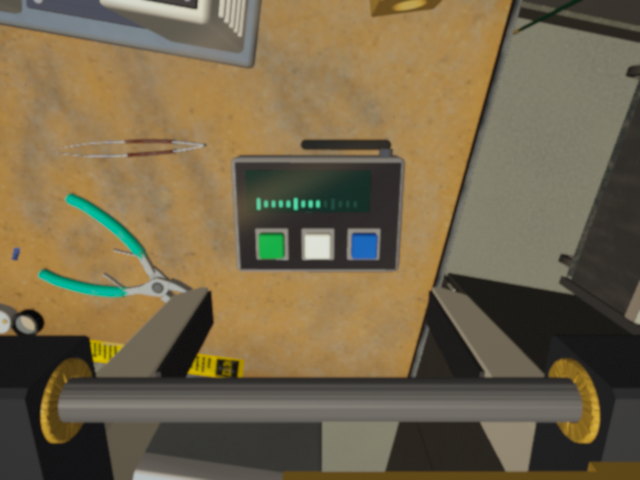

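The paddle image shows the sphere at (318,150), the grip along x≈321 and the weight at (321,313), with nothing in the gripper's way. The gauge image has dark top panels near (211,210) and (431,210), with base screws round (320,189). In the readout image the keys are at (271,246), (318,246) and (364,246). Now I'll refine these by segmentation.

```bash
cat > seg.py <<'E'
from h import *
def blob(mask,near):
    n,l,s,c=cv2.connectedComponentsWithStats(mask.astype(np.uint8))
    i=1+np.argmin(np.linalg.norm(c[1:]-near,axis=1)+1000*(s[1:,4]<60));return c[i],s[i]
def hsv(f): return cv2.cvtColor(cv2.imread("pics/"+f),cv2.COLOR_BGR2HSV)
E
python3 - <<'E'
from seg import *
c=load("read1.png");h=hsv("read1.png");H,S,V=h[...,0],h[...,1],h[...,2]
P=[]
for n,m,u in [("green",(abs(H.astype(int)-65)<15)&(S>150)&(V>90),(271,246)),("white",(S<60)&(V>185),(318,246)),("blue",(abs(H.astype(int)-110)<12)&(S>130)&(V>100),(364,246))]:
    b,s=blob(m,u);p=px2w(c,b,.042);P.append(p);print(n,b,s,p)
d=P[0]-P[2];print("spacing",np.linalg.norm(d)/2,"yaw",np.degrees(np.arctan2(-d[0],d[1])))
c=load("paddle1.png");h=hsv("paddle1.png");H,S,V=h[...,0],h[...,1],h[...,2]
b,s=blob((abs(H.astype(int)-115)<14)&(S>130)&(V>50),(318,150));print("sphere",b,s,px2w(c,b,.016))
Y=(abs(H.astype(int)-24)<7)&(S>140)&(V>110)
b,s=blob(Y,(321,290));print("brass",b,s)
b,s=blob((V<75),(322,200));print("dark",b,s)
cv2.imwrite("pics/pc.png",cv2.resize(cv2.imread("pics/paddle1.png")[100:340,240:400],None,fx=2.5,fy=2.5,interpolation=cv2.INTER_CUBIC))
c=load("gauge1.png");h=hsv("gauge1.png");V=h[...,2]
Q=[]
for u in[(211,210),(431,210)]:
    m=np.zeros_like(V);m[172:248,u[0]-34:u[0]+34]=1
    b,s=blob((V<70)&(m>0),u);p=px2w(c,b,.129);Q.append(p);print("head",b,s,p)
d=Q[0]-Q[1];print(np.linalg.norm(d),np.degrees(np.arctan2(-d[0],d[1])),(Q[0]+Q[1])/2)
Z=[px2w(c,u,.024) for u in[(280,171),(363,171),(278,208),(361,206)]];print("base",np.mean(Z,0),Z)
cv2.imwrite("pics/gc.png",cv2.resize(cv2.imread("pics/gauge1.png")[130:260,165:475],None,fx=2.5,fy=2.5,interpolation=cv2.INTER_CUBIC))
E
```

```text
green [270.9536 245.7612] [259 234  25  25 582] [ 0.4446 -0.0136  0.042 ]
white [317.0202 246.4435] [305 235  25  24 593] [ 0.4508 -0.0503  0.042 ]
blue [363.8066 245.8744] [352 234  25  25 605] [ 0.4581 -0.0874  0.042 ]
spacing 0.03750682459052007 yaw 10.308154725186984
sphere [318.0804 149.9566] [305 136  28  29 622] [0.4994 0.2928 0.016 ]
brass [339.0212 324.4197] [ 300  256  129  121 3958]
dark [322.9505 201.8723] [ 291  115   62  210 5777]
head [207.3617 195.5651] [ 182  178   59   46 1750] [0.6229 0.2269 0.129 ]
head [429.9721 209.1978] [ 400  179   63   62 3372] [0.616  0.0615 0.129 ]
0.1655421101224278 -2.364788449655685 [0.6194 0.1442 0.129 ]
base [0.6124 0.143  0.024 ] [array([0.6294, 0.1828, 0.024 ]), array([0.6311, 0.1018, 0.024 ]), array([0.5926, 0.1851, 0.024 ]), array([0.5963, 0.1021, 0.024 ])]
```

View pics/pc.png

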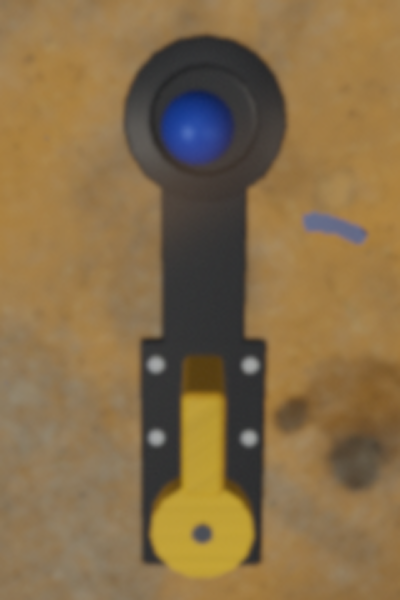

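View pics/gc.png

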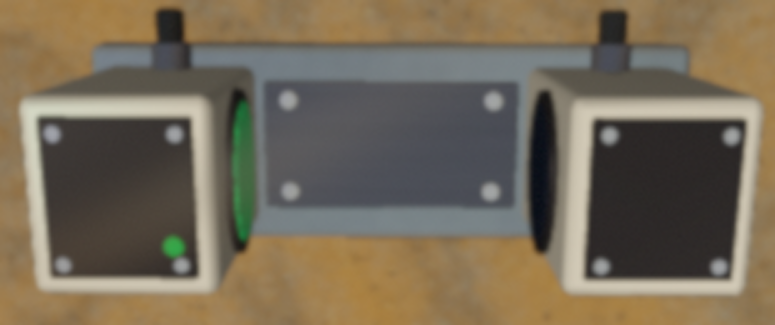

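```bash
python3 - <<'E'
from seg import *
f=lambda u,o:(np.array(u)+.5)/2.5-.5+o
c=load("paddle1.png");o=(240,100)
g=lambda u,z:px2w(c,f(u,o),z)
dish=g((205,117.5),.006);wt=g((202,533),.019);gf=g((203,392),.051);scr=np.mean([g(u,.005) for u in[(156,365),(250,365),(157,438),(249,438)]],0)
sc=[g(u,.005) for u in[(156,365),(250,365),(157,438),(249,438)]]
e=[g((124,118),.006),g((286,118),.006),g((205,36),.006),g((141,563),.005),g((141,339),.005),g((265,339),.005)]
d=dish-wt;az=np.arctan2(d[1],d[0]);x=np.array([np.cos(az),np.sin(az),0]);y=np.array([-x[1],x[0],0])
print("az",az,"dish",dish,"wt",wt,"grip front",gf,"scr",scr)
org=dish-.1*x
for n,p in[("dish",dish),("wt",wt),("gf",gf),("scr",scr),("sph",g((197,128),.016))]+[("e",q) for q in e+sc]:print(n,(p-org)@x,(p-org)@y)
print("org",org)
c=load("gauge1.png");o=(165,130)
B=[g(u,.024) for u in[(288,100),(493,101),(290,191),(490,191)]]
L=[g(u,.129) for u in[(52,133),(174,133),(64,264),(182,265)]];Rr=[g(u,.129) for u in[(610,135),(731,135),(600,266),(719,267)]]
for n,q in(("B",B),("L",L),("R",Rr)):
    q=np.array(q);d=q[0]-q[1]+q[2]-q[3];print(n,q.mean(0),np.degrees(np.arctan2(-d[0],d[1])),np.linalg.norm(q[0]-q[1]),np.linalg.norm(q[0]-q[2]))
d=np.mean(L,0)-np.mean(Rr,0);print(np.linalg.norm(d),np.degrees(np.arctan2(-d[0],d[1])),(np.mean(L,0)+np.mean(Rr,0))/2)
E
```

```text
az -0.47614662682665204 dish [0.4999 0.2892 0.006 ] wt [0.3695 0.3564 0.019 ] grip front [0.427 0.327 0.051] scr [0.4099 0.3355 0.005 ]
dish 0.09999999999999999 -1.704308049378134e-17
wt -0.04664921891364277 -1.9498107407684574e-17
gf 0.01789394850201892 0.00016031091796818117
scr -0.001167264960259451 -5.9538428979822494e-05
sph 0.09724411220359412 0.0026335800547501575
e 0.09965942274135697 0.027199346450060568
e 0.10001238875484691 -0.027198305099005147
e 0.12618305825568651 0.00020295170286395068
e -0.06617886980921674 0.0231047039597689
e 0.022415374858068465 0.022271870014322112
e 0.02271121514897446 -0.022047513044786454
e 0.012738572027695745 0.016962410856693706
e 0.012965265251557242 -0.016879183109221256
e -0.015300844381924052 0.01674573652874413
e -0.015072052738366792 -0.017067117992135644
org [0.411  0.3351 0.006 ]
B [0.6134 0.1427 0.024 ] 1.0496509225688213 0.07997779338194257 0.036095228028418774
L [0.6123 0.2241 0.129 ] 0.9378420205896733 0.03575907279706535 0.03982812182504005
R [0.6151 0.0609 0.129 ] 0.9379040800114089 0.03546309609885414 0.03986491966945802
0.1631970344165553 0.9763950866528232 [0.6137 0.1425 0.129 ]
```

```bash
python3 - <<'E'
from h import *
manip.grab()
for n,x,y in[("green",.4446,-.0136),("white",.4512,-.0504),("blue",.4581,-.0874)]:
    manip.move_ptp((x,y,.06),down(.18))
    f0=manip.get_state()["contact_force"][2]
    manip.move_l((x,y,.047),speed=.05)
    r=manip.move_l((x,y,.0345),speed=.015,stop_force=8);manip.pause(.25)
    s=manip.get_state();print(n,r,s["time_s"],s["eef_pos"],s["contact_force"]-[0,0,f0])
    manip.move_l((x,y,.06),speed=.08)
manip.move_l((x,y,.12));im,c=shot("scene","s2.png")
manip.move_ptp((.47,-.05,.2),down(.18));manip.pause(.2);shot("wrist","r2.png");print(manip.get_state()["time_s"])
a=cv2.imread("pics/s2.png")[220:290,330:430];b=cv2.imread("pics/r2.png")[140:290,220:420]
cv2.imwrite("pics/rc.png",np.vstack([cv2.resize(a,(400,280)),cv2.resize(b,(400,300))]))
E
```

```text
green True 8.7083 [ 0.4448 -0.0137  0.0377] [-0.973   0.3489  7.2797]
white True 10.7167 [ 0.4514 -0.0504  0.0377] [-0.701  -0.0492  6.2371]
blue True 12.725 [ 0.4583 -0.0875  0.0377] [-1.2442 -0.8095  6.0493]
14.4583
```

View pics/rc.png

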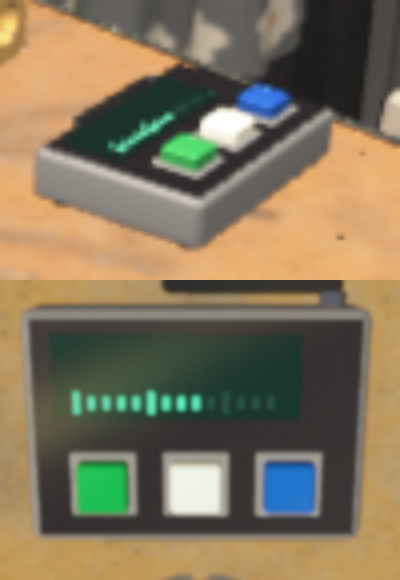

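All three keys hit their hard stop (tip at z 0.0377, 6–7 N). They are up again, and the crop shows the readout undisturbed. Next is grasp and lift.

```bash
python3 - <<'E'
from h import *
az=-.476;o=down(az)
manip.open();manip.move_ptp((.411,.335,.13),o)
manip.move_l((.411,.335,.0152),speed=.06)
s=manip.get_state();print(s["time_s"],s["eef_pos"],s["contact_force"])
manip.grab();manip.pause(.3);s=manip.get_state();print(s["time_s"],s["eef_pos"],s["contact_force"],s["grip_force"],s["gripper_width"]*93)
shot("wrist","g3.png")
manip.move_l((.411,.335,.0792),speed=.03);manip.pause(.4)
s=manip.get_state();print(s["time_s"],s["eef_pos"],s["contact_force"],s["wrist_torque"],s["grip_force"])
shot("wrist","g4.png")
a=cv2.imread("pics/g3.png")[0:300,160:480];b=cv2.imread("pics/g4.png")[0:300,160:480]
cv2.imwrite("pics/gg.png",np.hstack([a,b]))
E
```

```text
19.4667 [0.4112 0.3351 0.0155] [-0.3382 -0.7669  0.4101]
20.9667 [0.4108 0.3348 0.0152] [-0.9501 -1.3928  2.4108] 30.000008940696716 13.96534399465023
23.7 [0.411  0.335  0.0792] [-0.2089 -0.7459 -4.0539] [ 0.0404  0.2122 -0.0049] 29.999118447303772
```

View pics/gg.png

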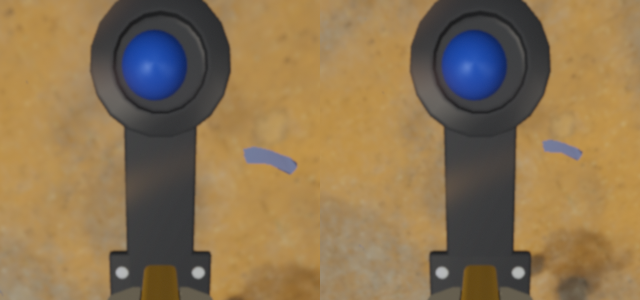

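Held firmly at 30 N and level: the sphere sits at the same pixel (315,65) before and after lifting. Now I'll carry it, using the sphere's measured offset in the tool frame.

```bash
cat >> seg.py <<'E'
def sph(f,z):
    c=load(f);h=hsv(f).astype(int);b,s=blob((abs(h[...,0]-113)<16)&(h[...,1]>130)&(h[...,2]>50)&(np.arange(480)[:,None]<130),(315,65));return px2w(c,b,z),b,s
E
python3 - <<'E'
from seg import *
s=manip.get_state();e=s["eef_pos"];z=.08+(e[2]-.0792)
p,b,st=sph("g4.png",z)
Rt=R.from_rotvec(s["eef_rot"]);off=Rt.inv().apply(p-e);print("tool offset",off,b,st)
beam=np.array([.6136,.1426,.08]);az=.0175;o=down(az);x=np.array([np.cos(az),np.sin(az),0])
goal=beam-R.from_rotvec(o).apply(off);goal[2]=.0792
pre=goal-.14*x
print(goal,pre)
manip.move_l(pre,o,speed=.045)
s=manip.get_state();print(s["time_s"],s["eef_pos"])
manip.move_l(goal-.05*x,speed=.04);manip.pause(.2)
shot("wrist","c5.png");p,b,st=sph("c5.png",.08);print("sphere",p,b,st,"want",beam-.05*x)
cv2.imwrite("pics/c5s.png",manip.camera("scene")[:,:,::-1])
s=manip.get_state();print(s["time_s"],s["eef_pos"],s["contact_force"],s["wrist_torque"])
E
```

```text
tool offset [ 0.0977 -0.0031 -0.0008] [313.8154  64.5317] [ 282   30   65   70 3564]
[0.516  0.1378 0.0792] [0.376  0.1353 0.0792]
28.4083 [0.376  0.1354 0.0792]
sphere [0.564  0.1414 0.08  ] [313.6994  64.4551] [ 282   30   65   70 3560] want [0.5636 0.1417 0.08  ]
31.1083 [0.466  0.1369 0.0792] [ 0.561   0.2481 -3.3561] [-0.0137  0.1276 -0.0416]
```

View pics/c5.png

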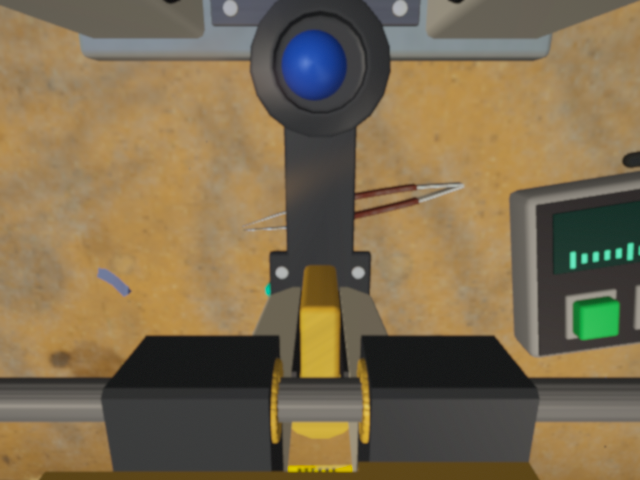

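```bash
python3 - <<'E'
from seg import *
c=load("c5.png")
for u in[(230,8),(400,8),(83,58),(549,58),(315,58)]:print(u,px2w(c,u,.024),px2w(c,u,.018))
az=.0175;x=np.array([np.cos(az),np.sin(az),0]);s=manip.get_state()
manip.move_l((.516,.1380,.0792),speed=.025);manip.pause(.5)
shot("wrist","f6.png");p,b,st=sph("f6.png",.08);print("sphere",p,b,st)
im=manip.camera("scene");cv2.imwrite("pics/f6s.png",im[:,:,::-1]);t=manip.camera("top")
s=manip.get_state();print(s["time_s"],s["eef_pos"],s["contact_force"],s["wrist_torque"])
w=cv2.imread("pics/f6.png")
cv2.imwrite("pics/f6c.png",np.vstack([cv2.resize(w[:200],(640,200)),np.hstack([cv2.resize(im[200:330,180:340,::-1],(320,260)),cv2.resize(t[130:230,260:400,::-1],(320,260))])]))
E
```

```text
(230, 8) [0.5945 0.1822 0.024 ] [0.5959 0.1834 0.018 ]
(400, 8) [0.5959 0.1019 0.024 ] [0.5973 0.1009 0.018 ]
(83, 58) [0.5715 0.2547 0.024 ] [0.5722 0.2579 0.018 ]
(549, 58) [0.5754 0.0278 0.024 ] [0.5762 0.0248 0.018 ]
(315, 58) [0.5734 0.1417 0.024 ] [0.5742 0.1418 0.018 ]
sphere [0.614  0.1425 0.08  ] [313.622   64.5859] [ 282   30   65   70 3574]
33.9083 [0.516  0.138  0.0792] [-0.55    0.1264 -3.0797] [-0.009   0.1435  0.0084]
```

View pics/f6c.png

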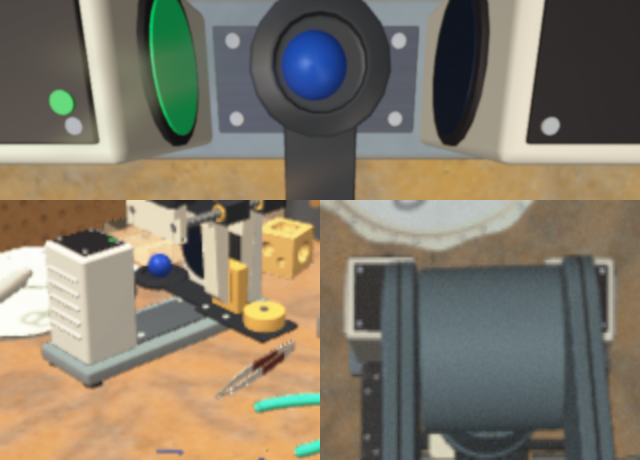

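The sphere (314,65) lies midway between the windows (173,65) and (459,67), within about 1 mm of the beam. It is level, still and clear of the gauge, so I'm handing in.

```bash
python3 -c "
from plant import manip
print(manip.close_job())"
```

```text
the job is handed in; nothing more can be done
None
```

The job is handed in, with no verdict returned: the green, white and blue keys were each pressed to their stop in that order, and the paddle is held level and still in the gauge with the sphere about 1 mm from the beam centre by camera, at about 34 s of the 64 s allowed.

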